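# Lay out the strip-test place on the lab bench

## Task

Lay out the bench for strip tests: stand the strip canister on the middle of the pad in front of the vortex mixer and the lidded specimen jar on the middle of the pad in front of the tube rack. Lay the slide box on the middle of the mat between the two, its long side along the mat's long side, and put the timer, face up, on top of it in the middle. Never let the canister or the jar tip over, and leave the open glass beaker where it stands.

Things in the scene. Friction and masses are not known exactly. Their poses are not given: they have to be found in the camera images.
- canister_mid (a point): strip canister: a slim plain white upright cylinder with a slightly wider white cap; 39 mm diameter (cap, the top 16 mm, 42 mm), 80 mm tall, 50 to 100 g, loose. The point is its centre, 40 mm above its underside; z is its axis, up
- jar_mid (a point): specimen jar: a squat upright clear jar with a flat wide white lid; body 54 mm diameter at the foot to 58 mm at 50 mm height, lid 62 mm diameter and the top 15 mm, 65 mm tall in all, 80 to 150 g, loose. The point is its centre, 32.5 mm above its underside; z is its axis, up
- slidebox_mid (a point): microscope slide box: a closed flat grey plastic box 90 mm long (its x) by 55 mm wide (its y) by 34 mm tall, a dark seam round it and a white catch on one short end, 85 to 165 g, loose, lying flat at the start. The point is its centre, 17 mm above its underside
- timer_mid (a point): laboratory timer: a small white block 62 mm long (its x) by 38 mm wide (its y) by 20 mm tall, with a green display and six round black keys on its upper face (z up), 40 to 85 g, loose, lying face up on the bench at the start. The point is its centre, 10 mm above its underside
- mixer_pad: thin square dark rubber pad, 84 x 84 x 3 mm, fixed to the bench on the robot's side of the vortex mixer. Its origin is the centre of its underside, at bench height; its top is 3 mm higher
- rack_pad: thin square dark rubber pad, 84 x 84 x 3 mm, the same as the other one, fixed to the bench on the robot's side of the tube rack. Its origin is the centre of its underside, at bench height; its top is 3 mm higher
- mat: thin oblong dark rubber mat, 130 mm long (its x) by 95 mm wide (its y) by 3 mm, fixed to the bench between the mixer's pad and the rack's pad. Its origin is the centre of its underside, at bench height; its top is 3 mm higher
- mixer: vortex mixer, fixed: a grey box 110 x 110 mm and 56 mm tall with a round black rubber cup (52 mm across) on top, 74 mm tall in all. It may stand on the left or on the right. Its origin is the centre of its underside; its front (-x) faces its pad, whose centre is 135 mm before the origin
- rack: tube rack, fixed: grey, 90 mm deep (x) by 200 mm wide (y), 70 mm tall, full of clear tubes with white caps that reach 96 mm. It stands on the other side from the mixer. Its origin is the centre of its underside; its front (-x) faces its pad, whose centre is 135 mm before the origin
- beaker_mid (a point): open glass beaker without handle, 68 mm across the rim, 60 mm tall, loose, standing among the things: to be left where it is. The point is its centre, 30 mm above its underside

How it is judged:
By the outcome, as a careful person would: the job done as asked, in the order asked, and still so for the second after the job is handed in, with the robot touching nothing.
It also fails if it takes over 131 s, if anything falls off the work surface, if the arm or the gripper's body presses on something with over 40 N, if the wrist force passes 120 N, or if a joint passes its speed limit or range.

## Robot

A 6-joint arm with a two-finger parallel gripper is mounted at the origin on the work surface. World frame = base frame: x ahead of the robot, y to its left, z up, the work surface at z = 0. Lengths are in m, angles in rad, forces in N, time in s.
With the tool pointing down it reaches from about 0.25 to 0.8 m from the base axis. Payload 8.5 kg.
Tool frame: the origin (TCP) lies midway between the tips of the shut fingers; the grasp point (between the pads) lies 19 mm behind it (arm.pinch_z is the distance from the TCP to the grasp point, in m); z points along the fingers, y is the line along which they close (so a half turn about z gives the same grasp; the last joint's range is limited). The gripper opens to 85 mm and grips with 20 to 120 N. Pads are 22 mm wide; open, the fingers measure 114 mm over their backs; the gripper's body (76 mm by 85 mm) begins 54 mm behind the grasp point. The pads swing forward as they close: fully open they stand 13 mm farther back than shut.
Start: joints at [1.326, 0.238, -0.013, 1.319, 0, 1.571], TCP at [0.127, 0.509, 0.231] pointing down, gripper open.
Joint ranges: [-2.66, 2.66], [-1.03, 1.9], [-1.14, 1.46], [-1.82, 2.27], [-1.45, 1.34], [-3.14, 3.14]. Speed limits (rad/s): [2.22, 2.22, 2.79, 3.14, 3.14, 3.14].

## Interface

Orientations are given as a unit quaternion [w, x, y, z].
In Python, from cell import arm gives the robot as it stands.
- The arm moves only by the tool play_rows, never from a script. Its argument "motion" is a list of rows, each a list of 4 numbers: the shift along the tool's x, y, z in cm, then the turn about the tool's z in rad. A call has 1 to 5 rows; each row is the pose to reach, as a shift and turn from the pose commanded when the call began, along the tool's axes at that moment; what a row does not reach only later rows make up. A row lasts 1/12 s, in which the tool goes at most 41.7 mm and 7.16 degrees, less where a joint would pass 70% of its speed; a pose out of reach is approached as far as the arm can. A call with a gripper value outside its range is refused whole. "grip" is the finger opening in cm, from 0 to 8.54, set as the call begins (left out, the last holds). The fingers move at their own pace and stop on an object; "force" is the grip in N (left out, the last holds). Time passes only in rows, so rows that repeat a pose let the fingers close. It gives the time, the measured TCP pose, the force, the opening and the grip force at its end, in the units of the state.
- arm.state(): the state, without advancing time (a new reading comes with each control period).
- arm.capture(name): name is "side" or "top"; returns a dict with "img" (420x560x3 uint8, blue, green, red), "K" (3x3 intrinsics, pixels), "xyz" and "orientation" of the camera in the world. Camera axes: x right, y up, looking along -z (the intrinsics and any distortion apply to the point x, -y, -z); pixel columns grow to the right and rows downward; lengths in m; the calibration is good to about 2 mm. A picture is of the moment at which its call begins. There is no depth.
- arm.close_job(): hands the job in; it is judged then, once.
The state is a dict: "t": time; "q": joint angles; "joint_velocities": joint speeds; "effort": joint torques, N m; "eef_pos": TCP position; "ee_rot": TCP orientation; "force": force on the tool from outside, world axes, zero at the start; "torque": the same for the moment, N m; "gripper_width": finger opening in m; "gripper_force": force on a finger pad.
Only numpy, scipy, OpenCV 4.12 (cv2) and the standard library are available. Lean on these libraries where they do the work, as an engineer would, in place of code of your own. Each camera call takes 0.05 s, during which the arm holds its last target. There are 200 camera calls.

## Working session

There is one attempt and no reset: what is moved stays moved. The work goes in short steps, Python scripts to look and compute and a tool call to move; the robot and the scene stay as the last step left them, time stands still between calls to the robot, and variables do not carry over. Pictures are saved under pics/ and viewed, at most 14 in all, crops included, and the job is handed in when it is done.

Besides the shell and the picture viewer there is one more tool, called after "Emit:" as a command line: name --pt "numbers of a row" for each row, then --argument value for the rest. play_rows: Moves the arm, as the interface text tells. Its arguments: {"type":"object","properties":{"motion":{"type":"array"},"grip":{"type":"number"},"force":{"type":"number"}},"required":["motion"]}

```bash
mkdir -p pics; ls
cat > h.py <<'E'
import numpy as np, cv2
from scipy.spatial.transform import Rotation as R
from cell import arm
def cap(n): return arm.capture(n)
def rot(q): return R.from_quat([q[1],q[2],q[3],q[0]]).as_matrix()
def ray(c,uv):
    K=np.array(c["K"]); p=np.linalg.inv(K)@np.array([uv[0],uv[1],1.])
    return np.array(c["xyz"]), rot(c["orientation"])@np.array([p[0],-p[1],-p[2]])
def onz(c,uv,z):
    o,d=ray(c,uv); return o+d*(z-o[2])/d[2]
def proj(c,P):
    v=rot(c["orientation"]).T@(np.array(P,float)-np.array(c["xyz"]))
    p=np.array(c["K"])@np.array([v[0],-v[1],-v[2]]); return p[:2]/p[2]
E
python3 - <<'E'
from h import *
for n in("top","side"):
    c=cap(n); cv2.imwrite(f"pics/{n}0.png",c["img"]); np.save(f"{n}0.npy",c,allow_pickle=True)
    print(n,{k:np.round(v,4).tolist() for k,v in c.items() if k!="img"})
print(arm.state(),arm.pinch_z)
E
```

```text
pics
top {'K': [[462.0243, 0.0, 275.4072], [0.0, 462.0243, 205.7132], [0.0, 0.0, 1.0]], 'xyz': [0.4034, -0.0159, 1.2956], 'orientation': [0.7091, 0.0582, -0.054, -0.7006]}
side {'K': [[404.776, 0.0, 278.736], [0.0, 404.776, 211.8508], [0.0, 0.0, 1.0]], 'xyz': [0.2824, -0.7297, 0.8641], 'orientation': [0.9053, 0.3755, -0.0813, -0.1812]}
{'t': 0.1, 'q': array([ 1.32598368e+00,  2.38761340e-01, -1.41686734e-02,  1.31923577e+00,
       -1.43420019e-05,  1.57081340e+00]), 'joint_velocities': array([ 3.44690335e-04, -3.37023041e-04,  2.55360478e-03, -5.61740340e-05,
        2.19914758e-03,  1.99411613e-04]), 'effort': array([ 5.58149732e-04, -5.39721322e+01,  3.46997881e+01,  1.33930397e-02,
       -3.41291786e-05, -5.65102781e-06]), 'eef_pos': array([0.12715687, 0.50896843, 0.23072116]), 'ee_rot': array([-7.64824958e-05,  1.22109312e-01,  9.92516421e-01, -6.80478936e-04]), 'force': array([-0.15717962,  0.31316565,  0.97101704]), 'torque': array([ 0.05706205, -0.01331156,  0.03298975]), 'gripper_force': 0.0, 'gripper_width': 0.08535429460380366} 0.0187
```

View pics/top0.png

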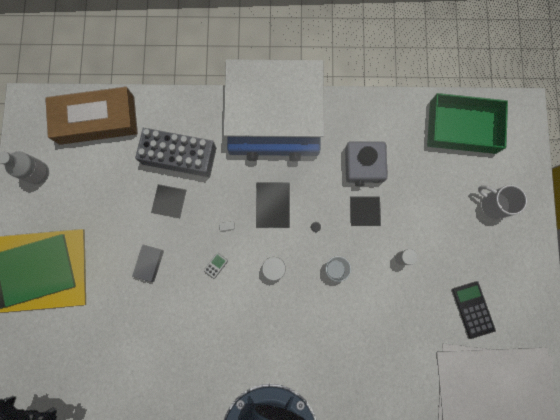

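View pics/side0.png

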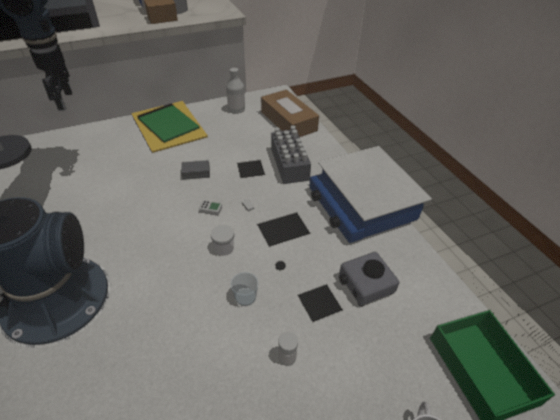

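The top view shows the rack pad at (169,201), mat (272,205), mixer pad (365,211), slide box (148,264), timer (216,266), jar (274,269), beaker (336,270) and canister (408,258). There is also a small white piece at (227,226) and a black knob at (316,227). The side view shows the same layout. Next I measure.

```bash
cat >> h.py <<'E'
def comps(img,mask,box,amin=60):
    x0,y0,x1,y1=box; m=np.zeros_like(mask); m[y0:y1,x0:x1]=mask[y0:y1,x0:x1]
    cs,_=cv2.findContours(m,cv2.RETR_EXTERNAL,cv2.CHAIN_APPROX_NONE)
    return sorted([k for k in cs if cv2.contourArea(k)>amin],key=cv2.contourArea,reverse=True)
def rect(c,k,z):
    P=np.array([onz(c,p[0],z)[:2] for p in k],np.float32)*1000
    (a,b),(w,h),t=cv2.minAreaRect(P)
    if h>w: w,h,t=h,w,t+90
    return np.round([a,b,w,h,(t+90)%180-90],1)
E
python3 - <<'E'
from h import *
for n,B in (("top",dict(rackpad=(145,180,192,222,.003),mat=(250,178,296,232,.003),mixpad=(345,192,386,230,.003),box=(128,240,168,288,.034))),
 ("side",dict(rackpad=(232,155,270,182,.003),mat=(254,208,314,250,.003),mixpad=(295,282,346,324,.003),box=(176,155,215,182,.034)))):
    c=np.load(f"{n}0.npy",allow_pickle=True).item(); g=cv2.cvtColor(c["img"],cv2.COLOR_BGR2GRAY)
    for k,b in B.items():
        th=75 if k!="box" else 112
        for q in comps(g,(g<th).astype(np.uint8),b[:4])[:1]: print(n,k,rect(c,q,b[4]))
c=np.load("top0.npy",allow_pickle=True).item();s=np.load("side0.npy",allow_pickle=True).item()
a=cv2.resize(c["img"][190:300,120:430],None,fx=2.58,fy=2.58,interpolation=cv2.INTER_CUBIC)
b=cv2.resize(s["img"][150:370,170:350],None,fx=1.4,fy=1.4,interpolation=cv2.INTER_CUBIC)
o=np.zeros((a.shape[0]+b.shape[0],800,3),np.uint8);o[:a.shape[0],:a.shape[1]]=a;o[a.shape[0]:,:b.shape[1]]=b
t=cv2.resize(c["img"][235:300,190:300],None,fx=4.8,fy=4.8,interpolation=cv2.INTER_CUBIC);hh=min(b.shape[0],t.shape[0]);o[a.shape[0]:a.shape[0]+hh,260:260+t.shape[1]]=t[:hh]
cv2.imwrite("pics/z.png",o[:600])
E
```

```text
top rackpad [644.2 298.4  68.8  34.6  81.1]
top mat [6.027e+02 1.000e+00 1.005e+02 8.730e+01 5.000e-01]
top mixpad [ 598.5 -260.    80.2   80.   -89.3]
top box [440.  338.3  95.6  61.4 -14.4]
side rackpad [620.7 293.2  79.3  78.4 -11.1]
side mat [ 6.138e+02 -2.500e+00  1.258e+02  9.020e+01  1.000e-01]
side mixpad [ 598.3 -264.    81.5   80.7    0.9]
side box [439.9 319.   92.5  91.5 -14.8]
```

View pics/z.png

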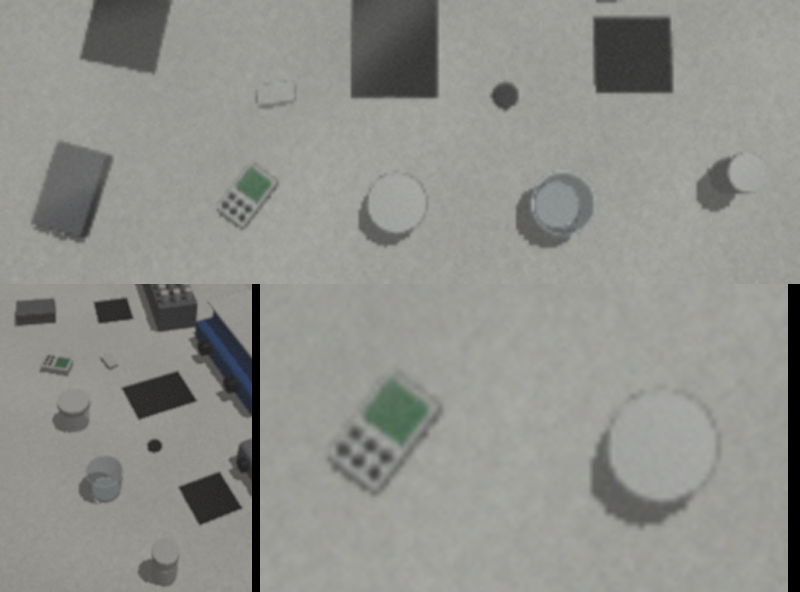

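The crop shows clean edges. The jar lid is at about (274,269), the canister cap at (408,257), and the timer's display points up and to the right. I now refine with better masks.

```bash
cat > m.py <<'E'
from h import *
c=np.load("top0.npy",allow_pickle=True).item();s=np.load("side0.npy",allow_pickle=True).item()
g=cv2.cvtColor(c["img"],cv2.COLOR_BGR2GRAY); gs=cv2.cvtColor(s["img"],cv2.COLOR_BGR2GRAY)
for p in [(148,262),(155,275),(140,262),(148,250),(170,260),(274,268),(274,262),(290,268),(408,257),(420,257),(169,201),(272,190),(272,220)]: print(p,g[p[1],p[0]],end=' ')
print()
for th in (110,125):
    m=(g<th).astype(np.uint8)
    for k,b in dict(rackpad=(145,178,192,222),mat=(250,176,296,232),mixpad=(345,192,386,230)).items():
        print(th,k,rect(c,comps(g,m,b)[0],.003))
ms=(gs<110).astype(np.uint8)
for k,b in dict(rackpad=(232,155,270,182),mat=(254,208,314,250),mixpad=(295,282,346,324)).items(): print("side",k,rect(s,comps(gs,ms,b)[0],.003))
for lo in (70,80,90):
    m=((g>lo)&(g<135)).astype(np.uint8); k=comps(g,m,(128,240,168,288)); print("box",lo,rect(c,k[0],.034))
for p,z in(((274,268),.065),((408,257),.08)):
  for th in (158,165,172):
    m=(cv2.GaussianBlur(g,(3,3),0)>th).astype(np.uint8); n=26
    q=[k for k in comps(g,m,(p[0]-n,p[1]-n,p[0]+n,p[1]+n),20) if cv2.pointPolygonTest(k,p,False)>0]
    if q:
        P=np.array([onz(c,x[0],z)[:2] for x in q[0]],np.float32)*1000; (e,r)=cv2.minEnclosingCircle(P); print(p,th,np.round(e,1),2*r,np.round(cv2.minAreaRect(P)[:2],1).tolist())
hsv=cv2.cvtColor(c["img"],cv2.COLOR_BGR2HSV); m=cv2.inRange(hsv,(45,60,40),(90,255,255))
k=comps(g,m,(195,245,240,290),15)[0]; print("disp",rect(c,k,.02))
m=(g<95).astype(np.uint8)
for k in comps(g,m,(200,250,232,285),1): 
    M=cv2.moments(k); print("key",np.round(onz(c,(M['m10']/M['m00'],M['m01']/M['m00']),.02)*1000,1),cv2.contourArea(k))
E
python3 m.py; sed -n '1,1p' m.py >/dev/null
python3 - <<'E'
import cv2,numpy as np
c=np.load("top0.npy",allow_pickle=True).item()["img"]
g=cv2.cvtColor(c,cv2.COLOR_BGR2GRAY)
print("box rows");
for r in (250,256,262,268,274,280): print(r,g[r,130:168].tolist())
print(g[257,395:422].tolist()); print(g[268,255:295].tolist())
E
```

```text
(148, 262) 107 (155, 275) 74 (140, 262) 103 (148, 250) 106 (170, 260) 158 (274, 268) 163 (274, 262) 165 (290, 268) 155 (408, 257) 163 (420, 257) 155 (169, 201) 80 (272, 190) 88 (272, 220) 61 
110 rackpad [620.8 297.4  84.7  83.9 -10.6]
110 mat [614.4   1.5 129.3  94.2   0.7]
110 mixpad [ 598.5 -260.    85.7   80.   -89.3]
125 rackpad [621.1 297.3  85.4  85.2  79.4]
125 mat [614.4   1.4 129.3  94.3   0.7]
125 mixpad [ 599.9 -260.2   86.2   82.9  -89.3]
side rackpad [620.4 293.7  85.3  84.6  79.7]
side mat [ 6.139e+02 -2.100e+00  1.309e+02  9.590e+01  3.000e-01]
side mixpad [ 598.1 -264.2   85.5   84.8    0.6]
box 70 [440.6 338.7  98.1  64.4 -15. ]
box 80 [440.6 338.7  98.1  64.4 -15. ]
box 90 [440.8 339.2  98.2  63.6 -15.8]
(274, 268) 158 [435.   -5.3] 54.4856071472168 [[434.0, -4.4], [52.4, 50.2]]
(408, 257) 158 [ 468.6 -362.6] 38.05513000488281 [[470.4, -362.0], [33.9, 33.9]]
disp [451.1 148.1  22.9  22.4  52.5]
box rows
250 [156, 159, 158, 156, 154, 157, 159, 155, 156, 149, 118, 106, 102, 104, 104, 104, 102, 106, 106, 106, 102, 106, 106, 108, 108, 107, 103, 106, 106, 105, 107, 102,
[... 579 characters left out ...]
 156, 157, 154]
274 [152, 149, 129, 102, 98, 98, 96, 95, 93, 93, 92, 93, 90, 91, 91, 90, 89, 91, 87, 90, 90, 88, 87, 69, 55, 62, 97, 149, 153, 149, 151, 151, 155, 152, 152, 152, 154, 151]
280 [156, 156, 157, 155, 148, 142, 141, 135, 113, 132, 107, 95, 91, 100, 111, 81, 76, 78, 87, 89, 88, 71, 57, 65, 98, 145, 148, 154, 152, 155, 153, 153, 152, 152, 151, 153, 155, 152]
[83, 87, 81, 84, 85, 83, 94, 132, 161, 165, 166, 166, 164, 163, 167, 163, 163, 163, 162, 161, 165, 162, 157, 158, 157, 155, 155]
[162, 158, 160, 159, 155, 119, 103, 122, 156, 161, 162, 162, 163, 163, 160, 160, 163, 162, 163, 163, 163, 164, 162, 163, 168, 164, 164, 167, 164, 162, 139, 155, 156, 155, 153, 155, 156, 159, 157, 156]
```

```bash
cat >> h.py <<'E'
def go(x,y,z,yaw=None):
    """print shift (cm, tool axes) and turn to bring TCP to world x,y,z (mm), tool y axis at yaw deg (mod 180) from world x"""
    st=arm.state(); T=rot(st["ee_rot"]); d=T.T@(np.array([x,y,z])/1000-st["eef_pos"])*100
    ty=np.degrees(np.arctan2(T[1,1],T[0,1])); e=0 if yaw is None else (yaw-ty+90)%180-90
    print("t",round(st["t"],2),"tcp",np.round(st["eef_pos"]*1000,1),"ty",round(ty,1),"q6",round(st["q"][5],2),"z",np.round(T[:,2],3),"-> shift",np.round(d,2),"turn",round(-np.radians(e),3),"w",round(st["gripper_width"]*1000,1))
E
python3 - <<'E'
from h import *
c=np.load("top0.npy",allow_pickle=True).item();s=np.load("side0.npy",allow_pickle=True).item()
g=cv2.cvtColor(c["img"],cv2.COLOR_BGR2GRAY).astype(float);gs=cv2.cvtColor(s["img"],cv2.COLOR_BGR2GRAY).astype(float)
# box left edge sub-pixel at level 130
L=[]
for r in range(252,275):
    row=g[r,128:168]; i=np.argmax(row<130); L.append(onz(c,(128+i-1+(row[i-1]-130)/(row[i-1]-row[i]),r),.034)[:2]*1000)
L=np.array(L); v=cv2.fitLine(L.astype(np.float32),cv2.DIST_HUBER,0,.01,.01).ravel(); print("left edge yaw",np.degrees(np.arctan2(v[1],v[0])),v)
u=v[:2]*np.sign(v[0]); n=np.array([-u[1],u[0]])
m=(g<130).astype(np.uint8); k=comps(g,m,(128,236,168,290))[0]
P=np.array([onz(c,p[0],.034)[:2]*1000 for p in k]); a=P@u; b=P@n
print("along",np.sort(a)[[0,5,-6,-1]],"across",b.min(),b.max(),"left",(L@n).mean())
far=np.median(np.sort(a)[-8:]); lf=(L@n).mean(); print("box centre",u*(far-45)+n*(lf-27.5))
for name,p,R0,z in(("jar",(274,268.5),(9.5,13),.065),("can",(408.5,257),(5.5,10),.08)):
    E=[]
    for t in np.arange(0,6.28,.1):
        rr=np.arange(R0[0],R0[1],.25).astype(np.float32)
        pr=cv2.remap(g.astype(np.float32),(p[0]+rr*np.cos(t)).astype(np.float32)[None],(p[1]+rr*np.sin(t)).astype(np.float32)[None],cv2.INTER_LINEAR)[0]
        d=np.diff(pr); i=np.argmin(d)
        if d[i]<-1.5: E.append(onz(c,(p[0]+rr[i]*np.cos(t),p[1]+rr[i]*np.sin(t)),z)[:2]*1000)
    E=np.array(E); el=cv2.fitEllipse(E.astype(np.float32)); print(name,len(E),np.round(el[0],1),np.round(el[1],1))
q=[(218.1,252.9),(227.9,260.8),(214.6,278.5),(204.6,271.0)]
Q=np.array([onz(c,p,.018)[:2]*1000 for p in q]); print("timer",Q.mean(0).round(1),np.round(Q,0).tolist(),"yaw",np.degrees(np.arctan2(*((Q[1]-Q[2]+Q[0]-Q[3])[::-1]))))
# side view checks
for nm,uv,z in (("jar",(222.5,234.5),.065),("can",(288.5,341),.08),("timer",(210.5,207.5),.02)): print("side",nm,onz(s,uv,z).round(4))
go(468,-363,150,90)
E
```

```text
left edge yaw -14.837318 [ 9.6665680e-01 -2.5607541e-01  4.4740393e+02  3.6964816e+02]
along [290.86937825 292.6743355  387.47533073 388.20679946] across 408.1302535016126 471.8769747758033 left 471.84412168088346
box centre [445.03496182 341.77756386]
jar 60 [433.4  -3.8] [57.9 58.7]
can 46 [ 467.9 -359. ] [37.3 39.1]
timer [439.3 153.1] [[474.0, 149.0], [453.0, 122.0], [405.0, 157.0], [425.0, 185.0]] yaw -35.60118688298696
side jar [ 0.4328 -0.0142  0.065 ]
side can [ 0.468 -0.365  0.08 ]
side timer [0.4405 0.1434 0.02  ]
t 0.1 tcp [127.2 509.  230.7] ty 76.0 q6 1.57 z [-0.    -0.001 -1.   ] -> shift [-54.2  -76.32   8.18] turn -0.245 w 85.4
```

Emit:
play_rows --pt "-2.3 -3.2 0 0" --pt "-4.6 -6.5 0 0" --pt "-7.0 -9.8 0 0" --pt "-9.4 -13.2 0 0" --pt "-11.8 -16.6 0 0" --grip 8.5 --force 40

```text
t: 0.52
eef_pos: [0.2014, 0.3178, 0.2309]
ee_rot: [-0.0, 0.122, 0.993, -0.0]
force: [1.4, 0.4, 0.6]
gripper_width: 0.085
gripper_force: 0.0
```

Emit:
play_rows --pt "-2.3 -3.2 0 0" --pt "-4.6 -6.5 0 0" --pt "-7.0 -9.8 0 0" --pt "-9.4 -13.2 0 0" --pt "-11.8 -16.6 0 0"

```text
t: 0.93
eef_pos: [0.2751, 0.1294, 0.2314]
ee_rot: [0.0, 0.122, 0.993, 0.0]
force: [0.6, 0.5, -1.0]
gripper_width: 0.0851
gripper_force: 0.0
```

Emit:
play_rows --pt "-2.3 -3.2 0 0" --pt "-4.6 -6.5 0 0" --pt "-7.0 -9.8 0 0" --pt "-9.4 -13.2 0 0" --pt "-11.8 -16.6 0 0"

```text
t: 1.35
eef_pos: [0.3495, -0.0606, 0.2314]
ee_rot: [0.0, 0.122, 0.992, 0.0]
force: [2.3, 0.8, -0.3]
gripper_width: 0.0851
gripper_force: 0.0
```

Emit:
play_rows --pt "-2.3 -3.2 0 0" --pt "-4.6 -6.5 0 -0.06" --pt "-7.0 -9.8 0 -0.12" --pt "-9.4 -13.2 0 -0.18" --pt "-11.8 -16.6 0 -0.245"

```text
t: 1.77
eef_pos: [0.4238, -0.2502, 0.231]
ee_rot: [-0.0, -0.001, 1.0, 0.0]
force: [0.9, -0.2, 0.7]
gripper_width: 0.0849
gripper_force: 0.0
```

```bash
python3 -c "
from h import *
go(468,-362,150,90)"
```

```text
t 1.77 tcp [ 423.8 -250.2  231. ] ty 90.1 q6 -0.54 z [-0.  0. -1.] -> shift [ -4.39 -11.2    8.1 ] turn 0.002 w 84.9
```

Emit:
play_rows --pt "-1.1 -2.8 1.5 0" --pt "-2.2 -5.6 3 0" --pt "-3.3 -8.4 5 0" --pt "-4.4 -11.2 7 0" --pt "-4.4 -11.2 8 0"

```text
t: 2.18
eef_pos: [0.4686, -0.3638, 0.1478]
ee_rot: [-0.001, 0.001, 1.0, 0.0]
force: [-1.4, 0.9, 0.3]
gripper_width: 0.0846
gripper_force: 0.0
```

Run:
```python
from h import *
go(468,-362,26,90)
a=cap("top")["img"][220:330,340:480];b=cap("side")["img"][250:410,200:360]
cv2.imwrite("pics/c1.png",np.hstack([cv2.resize(a,(400,314)),cv2.resize(b,(314,314))]))
```

```text
t 2.18 tcp [ 468.6 -363.8  147.8] ty 89.9 q6 -0.66 z [-0.002  0.    -1.   ] -> shift [ 0.04  0.18 12.18] turn -0.002 w 84.6
```

View pics/c1.png

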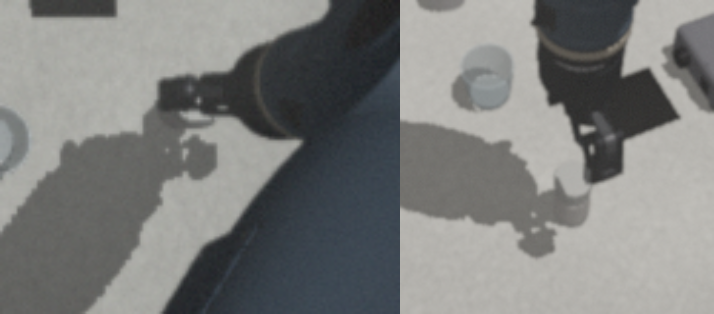

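The gripper is above the canister. In the side crop the canister is at (572,190), below and to the left of the fingers, which fits parallax. I descend.

Emit:
play_rows --pt "0 0.1 2 0" --pt "0 0.1 4 0" --pt "0 0.1 6 0" --pt "0 0.1 7 0" --pt "0 0.1 8 0"

```text
t: 2.7
eef_pos: [0.4677, -0.3581, 0.0716]
ee_rot: [0.0, -0.0, 1.0, -0.0]
force: [0.5, 0.1, 1.0]
gripper_width: 0.0852
gripper_force: 0.0
```

Emit:
play_rows --pt "0 0 1 0" --pt "0 0 2 0" --pt "0 0 3 0" --pt "0 0 4 0" --pt "0 0 4.2 0"

```text
t: 3.12
eef_pos: [0.4672, -0.3584, 0.0276]
ee_rot: [-0.001, -0.0, 1.0, 0.001]
force: [0.5, 0.0, -1.2]
gripper_width: 0.0853
gripper_force: 0.0
```

Emit:
play_rows --pt "0 0 0 0" --pt "0 0 0 0" --pt "0 0 0 0" --pt "0 0 0 0" --pt "0 0 0 0" --grip 5.0

```text
t: 3.53
eef_pos: [0.4681, -0.3592, 0.0298]
ee_rot: [0.0, -0.0, 1.0, -0.0]
force: [0.4, 0.2, 0.2]
gripper_width: 0.05
gripper_force: 0.0
```

Emit:
play_rows --pt "0 0 0 0" --pt "0 0 0 0" --pt "0 0 0 0" --pt "0 0 0 0" --pt "0 0 0 0" --grip 3.2 --force 30

```text
t: 3.95
eef_pos: [0.4682, -0.3592, 0.0299]
ee_rot: [0.0, -0.0, 1.0, -0.0]
force: [0.1, 0.1, 4.5]
gripper_width: 0.0403
gripper_force: 29.6
```

Run:
```python
from h import *
go(599,-262,80,90)
a=cap("top")["img"][220:330,340:480];b=cap("side")["img"][250:410,200:360]
cv2.imwrite("pics/c2.png",np.hstack([cv2.resize(a,(400,314)),cv2.resize(b,(314,314))]))
```

```text
t 3.95 tcp [ 468.2 -359.2   29.9] ty 90.0 q6 -0.65 z [ 0.001 -0.001 -1.   ] -> shift [-13.09   9.72  -5.01] turn 0.0 w 40.3
```

View pics/c2.png

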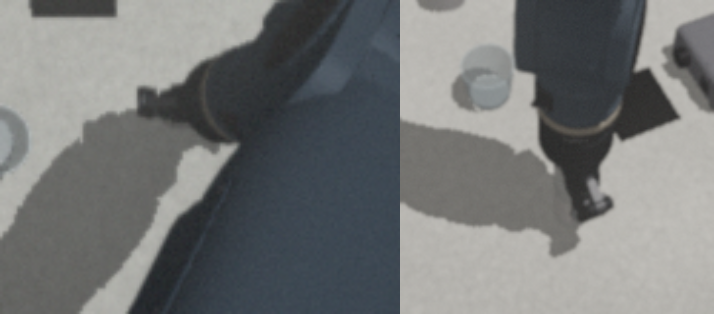

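The fingers hold the canister, with the opening at 40.3 mm. I lift it and carry it to the mixer pad.

Emit:
play_rows --pt "0 0 -0.5 0" --pt "0 0 -1.5 0" --pt "0 0 -2.5 0" --pt "0 0 -3.5 0" --pt "0 0 -4 0"

```text
t: 4.47
eef_pos: [0.4685, -0.3595, 0.0714]
ee_rot: [0.001, -0.0, 1.0, -0.001]
force: [0.5, -0.8, 0.1]
gripper_width: 0.0397
gripper_force: 30.4
```

Emit:
play_rows --pt "-1 0.7 0 0" --pt "-2.5 1.8 0 0" --pt "-4 3 0 0" --pt "-5.5 4.1 0 0" --pt "-7 5.2 0 0"

```text
t: 4.88
eef_pos: [0.5389, -0.3059, 0.0694]
ee_rot: [0.0, -0.0, 1.0, 0.0]
force: [-0.1, 0.2, -0.3]
gripper_width: 0.0402
gripper_force: 30.4
```

Emit:
play_rows --pt "-1.5 1.1 0 0" --pt "-3 2.2 0 0" --pt "-4.5 3.3 0 0" --pt "-5.6 4.2 0 0" --pt "-6.1 4.5 0 0"

```text
t: 5.3
eef_pos: [0.6004, -0.2601, 0.0691]
ee_rot: [0.0, -0.001, 1.0, 0.0]
force: [-0.2, 0.2, -0.4]
gripper_width: 0.0403
gripper_force: 30.4
```

Emit:
play_rows --pt "0 0 0.5 0" --pt "0 0 1 0" --pt "0 0 1.5 0" --pt "0 0 1.5 0" --pt "0 0 1.5 0"

```text
t: 5.72
eef_pos: [0.5978, -0.2624, 0.0538]
ee_rot: [-0.001, 0.0, 1.0, 0.0]
force: [-0.7, 0.2, -0.0]
gripper_width: 0.04
gripper_force: 30.4
```

Run:
```python
from h import *
go(599,-262,33.4,90)
a=cap("top")["img"][160:270,310:450];b=cap("side")["img"][210:370,240:400]
cv2.imwrite("pics/c3.png",np.hstack([cv2.resize(a,(400,314)),cv2.resize(b,(314,314))]))
```

```text
t 5.72 tcp [ 597.8 -262.4   53.8] ty 89.9 q6 -0.41 z [-0.001  0.    -1.   ] -> shift [-0.12  0.04  2.04] turn -0.001 w 40.0
```

View pics/c3.png

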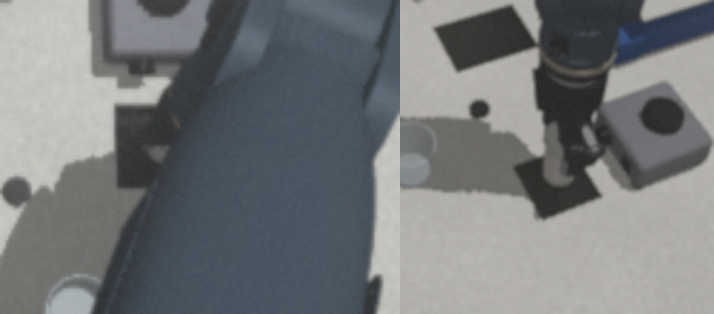

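The canister hangs upright over the pad in the side crop, around (562,185). I lower it and release.

Emit:
play_rows --pt "0 0 0.5 0" --pt "0 0 1 0" --pt "0 0 1.4 0" --pt "0 0 1.7 0" --pt "0 0 1.9 0"

```text
t: 6.23
eef_pos: [0.5985, -0.2618, 0.0346]
ee_rot: [-0.0, -0.0, 1.0, 0.0]
force: [0.5, -0.1, 0.4]
gripper_width: 0.0401
gripper_force: 30.4
```

Emit:
play_rows --pt "0 0 0 0" --pt "0 0 0.1 0" --pt "0 0 0.1 0" --pt "0 0 0.1 0" --pt "0 0 0.1 0"

```text
t: 6.65
eef_pos: [0.5989, -0.262, 0.0346]
ee_rot: [0.0, -0.0, 1.0, -0.0]
force: [-0.0, 0.0, -0.2]
gripper_width: 0.0401
gripper_force: 30.4
```

Emit:
play_rows --pt "0 0 0.1 0" --pt "0 0 0.1 0" --pt "0 0 0.1 0" --pt "0 0 0.1 0" --pt "0 0 0.1 0"

```text
t: 7.07
eef_pos: [0.5988, -0.2619, 0.0334]
ee_rot: [0.0, -0.0, 1.0, -0.0]
force: [-0.1, -0.1, 0.7]
gripper_width: 0.0403
gripper_force: 30.4
```

Emit:
play_rows --pt "0 0 0.05 0" --pt "0 0 0.1 0" --pt "0 0 0.1 0" --pt "0 0 0.1 0" --pt "0 0 0.1 0"

```text
t: 7.48
eef_pos: [0.5992, -0.2621, 0.0329]
ee_rot: [0.0, -0.0, 1.0, -0.0]
force: [-0.6, 0.1, 4.7]
gripper_width: 0.0401
gripper_force: 30.1
```

Emit:
play_rows --pt "0 0 0 0" --pt "0 0 0 0" --pt "0 0 0 0" --pt "0 0 0 0" --pt "0 0 0 0" --grip 5.5

```text
t: 7.9
eef_pos: [0.5987, -0.2619, 0.0321]
ee_rot: [-0.0, -0.0, 1.0, 0.0]
force: [-0.3, 0.4, 0.2]
gripper_width: 0.055
gripper_force: 0.0
```

Emit:
play_rows --pt "0 0 0 0" --pt "0 0 0 0" --pt "0 0 -0.5 0" --pt "0 0 -1.5 0" --pt "0 0 -3 0" --grip 8.5

```text
t: 8.32
eef_pos: [0.5981, -0.2617, 0.0622]
ee_rot: [-0.001, -0.0, 1.0, 0.0]
force: [-0.3, -0.9, 0.3]
gripper_width: 0.0854
gripper_force: 0.0
```

Emit:
play_rows --pt "0 0 -2 0" --pt "0 0 -4 0" --pt "0 0 -6 0" --pt "0 0 -8 0" --pt "0 0 -10 0"

```text
t: 8.73
eef_pos: [0.5988, -0.2619, 0.1646]
ee_rot: [0.0, -0.0, 1.0, -0.0]
force: [-0.7, -0.3, -0.1]
gripper_width: 0.085
gripper_force: 0.0
```

```bash
python3 -c "
from h import *
go(433,-7,150,90)"
```

```text
t 8.73 tcp [ 598.8 -261.9  164.6] ty 90.0 q6 -0.41 z [ 0.001 -0.001 -1.   ] -> shift [16.58 25.5   1.43] turn 0.0 w 85.0
```

Emit:
play_rows --pt "2 3 0 0" --pt "4 6 0 0" --pt "6 9.2 0 0" --pt "8 12.4 0 0" --pt "10 15.5 0 0"

```text
t: 9.15
eef_pos: [0.4977, -0.1058, 0.1634]
ee_rot: [0.001, 0.0, 1.0, -0.0]
force: [1.0, 0.8, 0.3]
gripper_width: 0.085
gripper_force: 0.0
```

Emit:
play_rows --pt "2 3 0 0" --pt "4 6 0.5 0" --pt "5.6 8.5 1 0" --pt "6.6 10 1.4 0" --pt "6.6 10 1.4 0"

```text
t: 9.57
eef_pos: [0.4303, -0.0048, 0.1488]
ee_rot: [-0.0, -0.001, 1.0, 0.0]
force: [-0.6, -0.3, -0.4]
gripper_width: 0.0851
gripper_force: 0.0
```

Run:
```python
from h import *
go(433,-7,36,90)
c=cap("top");s=cap("side")
a=c["img"][180:300,240:400].copy();b=s["img"][190:330,190:350].copy()
for P in [(.433,-.007,.065),(.5988,-.262,.083)]:
    for k,(im,o) in zip((c,s),((a,(240,180)),(b,(190,190)))):
        u=proj(k,P)-o; print(P,u.round(1))
np.save("top1.npy",c,allow_pickle=True);np.save("side1.npy",s,allow_pickle=True)
cv2.imwrite("pics/c4.png",np.vstack([cv2.resize(a,(400,300),interpolation=2),cv2.resize(b,(343,300),interpolation=2)[:, :] if 0 else np.hstack([cv2.resize(b,(343,300),interpolation=2),np.zeros((300,57,3),np.uint8)])]))
```

```text
t 9.57 tcp [430.3  -4.8 148.8] ty 90.2 q6 -0.01 z [-0.001  0.001 -1.   ] -> shift [-0.28 -0.23 11.28] turn 0.003 w 85.1
(0.433, -0.007, 0.065) [34.5 88.4]
(0.433, -0.007, 0.065) [31.8 42.6]
(0.5988, -0.262, 0.083) [131.3  26.4]
(0.5988, -0.262, 0.083) [131.9  92.4]
```

View pics/c4.png

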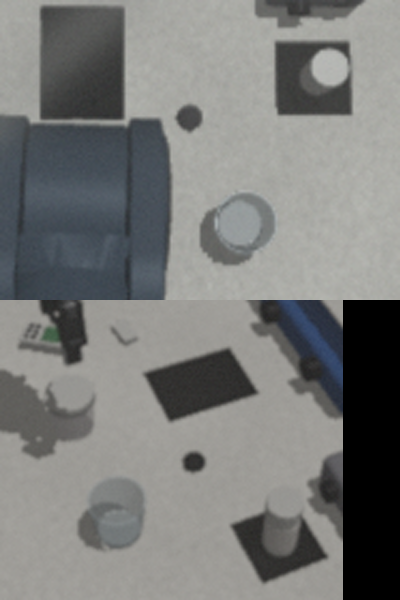

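The canister stands upright on the mixer pad, with its cap at pixel (371.6,206.8) against a predicted (371.3,206.4). The jar sits at side crop (71,392), left of the gripper. I check how well the canister is centred.

Run:
```python
from h import *
for n,b,R0,p0 in (("top",(345,192,386,230),(5.5,10),(371.6,206.8)),("side",(292,280,350,330),(5,13),(322,283))):
    c=np.load(n+"1.npy",allow_pickle=True).item();g=cv2.cvtColor(c["img"],cv2.COLOR_BGR2GRAY)
    if n=="top":
        m=((g>140)).astype(np.uint8); k=[q for q in comps(g,m,(358,190,382,220),20)][0]
        print([ (cv2.contourArea(q),cv2.boundingRect(q)) for q in comps(g,m,(358,190,382,220),20)])
        (e,r)=cv2.minEnclosingCircle(k); print(e,r,onz(c,e,.083))
        k=comps(g,(g<115).astype(np.uint8),b)[0]; print(rect(c,k,.003))
    else:
        print(rect(c,comps(g,(g<110).astype(np.uint8),b)[0],.003))
        print(g[270:330:4,312:334].tolist())
```

```text
[(150.0, (365, 200, 15, 14)), (123.0, (358, 190, 24, 30))]
(371.5714416503906, 206.5) 7.4454665184021 [ 0.59850646 -0.26278862  0.083     ]
[ 598.5 -259.7   85.1   80.   -89.3]
[ 598.3 -262.5   86.5   83.9  -89.1]
[[156, 157, 158, 157, 159, 158, 160, 158, 157, 158, 159, 158, 159, 158, 157, 156, 157, 155, 155, 155, 154, 155], [158, 156, 155, 154, 157, 157, 156, 157, 157, 155, 157, 158, 158, 158, 156, 156, 158, 158, 159, 160, 156, 137], [154, 154, 155, 154, 155, 151, 149, 151, 149, 151, 150, 150, 148, 150, 151, 151, 152, 151, 155, 156, 159, 156], [156, 152, 143, 144, 149, 150, 150, 150, 149, 151, 149, 149, 149, 149, 150, 151, 149, 150, 152, 154, 154, 139], [153, 132, 118, 136, 147, 149, 152, 150, 150, 148, 150, 150, 152, 150, 148, 152, 150, 149, 149, 146, 153, 157], [65, 70, 81, 83, 89, 98, 113, 128, 139, 147, 147, 147, 149, 149, 147, 142, 128, 113, 108, 137, 153, 155], [55, 77, 87, 87, 87, 88, 88, 86, 89, 92, 89, 93, 98, 95, 98, 104, 113, 108, 76, 49, 66, 115], [64, 83, 89, 95, 92, 94, 94, 98, 100, 98, 102, 105, 110, 110, 111, 113, 105, 74, 50, 43, 45, 48], [69, 83, 90, 92, 92, 92, 97, 97, 99, 101, 101, 107, 104, 105, 110, 106, 82, 55, 46, 45, 46, 48], [46, 56, 72, 86, 91, 92, 94, 96, 101, 100, 102, 104, 106, 103, 90, 67, 49, 50, 49, 49, 45, 45], [50, 48, 45, 46, 49, 50, 55, 54, 59, 55, 53, 51, 50, 47, 49, 50, 52, 45, 49, 46, 48, 45], [48, 52, 52, 50, 49, 48, 50, 48, 46, 49, 46, 45, 47, 48, 48, 43, 50, 55, 76, 89, 100, 120], [49, 48, 49, 50, 49, 48, 50, 58, 76, 91, 103, 124, 138, 150, 154, 153, 154, 155, 155, 157, 155, 154], [133, 128, 140, 153, 156, 156, 154, 155, 158, 157, 158, 158, 157, 155, 155, 154, 154, 157, 158, 155, 158, 155], [154, 155, 155, 155, 157, 158, 157, 159, 155, 158, 157, 156, 157, 157, 155, 155, 152, 154, 150, 154, 154, 154]]
```

Emit:
play_rows --pt "0 0 2 0" --pt "-0.2 -0.2 4 0" --pt "-0.2 -0.2 6 0" --pt "-0.2 -0.2 7 0" --pt "-0.2 -0.2 8 0"

```text
t: 10.08
eef_pos: [0.4356, -0.01, 0.0679]
ee_rot: [0.0, 0.001, 1.0, -0.0]
force: [0.5, -0.6, 0.3]
gripper_width: 0.0849
gripper_force: 0.0
```

Emit:
play_rows --pt "0 0 1 0" --pt "0 0 2 0" --pt "0 0 3 0" --pt "0 0 3.8 0" --pt "0 0 3.8 0"

```text
t: 10.5
eef_pos: [0.4348, -0.0097, 0.0294]
ee_rot: [-0.001, 0.0, 1.0, -0.0]
force: [-0.4, -0.0, 1.1]
gripper_width: 0.0851
gripper_force: 0.0
```

Emit:
play_rows --pt "0 0 0 0" --pt "0 0 0 0" --pt "0 0 0 0" --pt "0 0 0 0" --pt "0 0 0 0" --grip 6.8

```text
t: 10.92
eef_pos: [0.4351, -0.0089, 0.0307]
ee_rot: [0.0, -0.0, 1.0, -0.0]
force: [0.1, 1.3, 0.6]
gripper_width: 0.068
gripper_force: 0.5
```

Emit:
play_rows --pt "0 0 0 0" --pt "0 0 0 0" --pt "0 0 0 0" --pt "0 0 0 0" --pt "0 0 0 0" --grip 5.4 --force 40

```text
t: 11.33
eef_pos: [0.4352, -0.0088, 0.0311]
ee_rot: [0.001, -0.0, 1.0, 0.0]
force: [-1.2, 1.4, 10.0]
gripper_width: 0.0608
gripper_force: 41.1
```

```bash
python3 -c "
from h import *
go(620.5,295.5,80,79.5)"
```

```text
t 11.33 tcp [435.2  -8.8  31.1] ty 90.0 q6 -0.02 z [ 0.001  0.    -1.   ] -> shift [-18.55  30.43  -4.87] turn 0.184 w 60.8
```

Emit:
play_rows --pt "0 0 -0.4 0" --pt "0 0 -1.2 0" --pt "0 0 -2.4 0" --pt "0 0 -3.6 0" --pt "0 0 -4.5 0"

```text
t: 11.75
eef_pos: [0.4349, -0.009, 0.0766]
ee_rot: [0.0, -0.0, 1.0, -0.0]
force: [-0.5, -0.1, -1.8]
gripper_width: 0.0604
gripper_force: 43.6
```

Emit:
play_rows --pt "0 0 0 0" --pt "0 0 0 0" --pt "-0.5 0.8 0 0" --pt "-1.5 2.4 0 0" --pt "-3.1 5 0 0"

```text
t: 12.17
eef_pos: [0.4648, 0.0408, 0.0747]
ee_rot: [-0.001, 0.001, 1.0, -0.0]
force: [-0.1, -1.3, -1.7]
gripper_width: 0.0607
gripper_force: 43.7
```

Emit:
play_rows --pt "-1.6 2.6 0 0" --pt "-3.2 5.2 0 0" --pt "-4.8 7.8 0 0" --pt "-6.4 10.4 0 0" --pt "-8 13 0 0"

```text
t: 12.58
eef_pos: [0.5459, 0.1731, 0.0742]
ee_rot: [-0.001, -0.0, 1.0, -0.0]
force: [0.1, 0.7, -2.1]
gripper_width: 0.0607
gripper_force: 43.7
```

Emit:
play_rows --pt "-1.6 2.6 0 0.05" --pt "-3.2 5.2 0 0.1" --pt "-4.8 7.8 0 0.14" --pt "-6.2 10.2 0 0.18" --pt "-7.4 12.2 0 0.184"

```text
t: 13.0
eef_pos: [0.62, 0.2957, 0.0737]
ee_rot: [-0.001, 0.093, 0.996, -0.0]
force: [0.9, -0.7, 0.3]
gripper_width: 0.0611
gripper_force: 43.7
```

Emit:
play_rows --pt "0 0 0.3 0" --pt "0 0 0.8 0" --pt "0 0 1 0" --pt "0 0 1 0" --pt "0 0 1 0"

```text
t: 13.42
eef_pos: [0.619, 0.2922, 0.0649]
ee_rot: [-0.001, 0.092, 0.996, -0.0]
force: [0.3, -1.3, -1.1]
gripper_width: 0.0608
gripper_force: 43.8
```

Run:
```python
from h import *
go(622.5,295.5,34.1,79.5)
a=cap("top")["img"][150:260,120:260];b=cap("side")["img"][90:230,200:340]
cv2.imwrite("pics/c5.png",np.hstack([cv2.resize(a,(400,314)),cv2.resize(b,(314,314))]))
```

```text
t 13.42 tcp [619.  292.2  64.9] ty 79.4 q6 0.63 z [-0.001 -0.001 -1.   ] -> shift [-0.28  0.4   3.08] turn -0.001 w 60.8
```

View pics/c5.png

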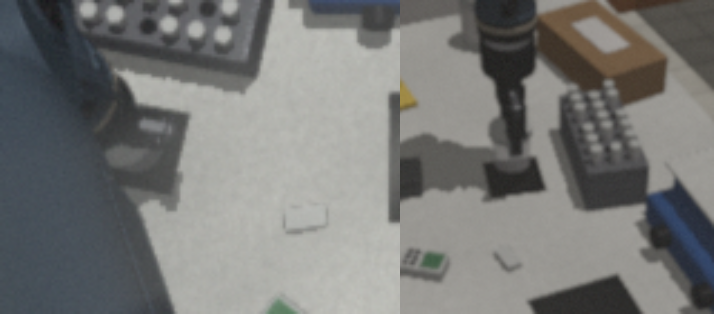

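The jar hangs upright over the rack pad in the side crop, around (515,165). I correct slightly and lower it.

Emit:
play_rows --pt "-0.2 0.2 0.4 0" --pt "-0.3 0.3 1 0" --pt "-0.3 0.3 1.6 0" --pt "-0.3 0.3 2.2 0" --pt "-0.3 0.3 2.6 0"

```text
t: 13.93
eef_pos: [0.6227, 0.2952, 0.038]
ee_rot: [-0.001, 0.092, 0.996, -0.0]
force: [-0.0, -0.5, -1.4]
gripper_width: 0.0606
gripper_force: 43.8
```

Emit:
play_rows --pt "0 0 0.05 0" --pt "0 0 0.1 0" --pt "0 0 0.15 0" --pt "0 0 0.2 0" --pt "0 0 0.2 0"

```text
t: 14.35
eef_pos: [0.6233, 0.2955, 0.0375]
ee_rot: [0.0, 0.092, 0.996, 0.0]
force: [0.2, 0.4, -1.7]
gripper_width: 0.0608
gripper_force: 43.8
```

Emit:
play_rows --pt "0 0 0.05 0" --pt "0 0 0.1 0" --pt "0 0 0.1 0" --pt "0 0 0.1 0" --pt "0 0 0.1 0"

```text
t: 14.77
eef_pos: [0.6232, 0.2955, 0.0363]
ee_rot: [0.0, 0.092, 0.996, -0.0]
force: [-0.0, -0.1, -1.4]
gripper_width: 0.0603
gripper_force: 43.8
```

Emit:
play_rows --pt "0 0 0.05 0" --pt "0 0 0.1 0" --pt "0 0 0.15 0" --pt "0 0 0.15 0" --pt "0 0 0.15 0"

```text
t: 15.18
eef_pos: [0.6232, 0.2955, 0.0347]
ee_rot: [-0.0, 0.092, 0.996, -0.0]
force: [0.4, -0.0, -1.3]
gripper_width: 0.0606
gripper_force: 43.8
```

Emit:
play_rows --pt "0 0 0.05 0" --pt "0 0 0.1 0" --pt "0 0 0.1 0" --pt "0 0 0.1 0" --pt "0 0 0.1 0"

```text
t: 15.6
eef_pos: [0.6233, 0.2955, 0.0343]
ee_rot: [0.0, 0.092, 0.996, 0.0]
force: [-1.1, -0.8, 5.6]
gripper_width: 0.0608
gripper_force: 44.2
```

Contact. I release, rise, and move toward the slide box.

Emit:
play_rows --pt "0 0 0 0" --pt "0 0 0 0" --pt "0 0 0 0" --pt "0 0 0 0" --pt "0 0 0 0" --grip 8.5

```text
t: 16.02
eef_pos: [0.6232, 0.2954, 0.0336]
ee_rot: [-0.0, 0.092, 0.996, -0.0]
force: [0.2, -0.2, -1.2]
gripper_width: 0.0849
gripper_force: 0.0
```

Emit:
play_rows --pt "0 0 -0.5 0" --pt "0 0 -1.5 0" --pt "0 0 -3 0" --pt "0 0 -5 0" --pt "0 0 -7.5 0"

```text
t: 16.43
eef_pos: [0.6226, 0.2952, 0.1094]
ee_rot: [-0.001, 0.092, 0.996, -0.0]
force: [0.7, 0.6, 0.5]
gripper_width: 0.0851
gripper_force: 0.0
```

Emit:
play_rows --pt "2.5 0 -1 0" --pt "5 0 -1 0" --pt "7.5 0 -1 0" --pt "10 0 -1 0" --pt "10 0 -1 0"

```text
t: 16.85
eef_pos: [0.5211, 0.3142, 0.1203]
ee_rot: [-0.001, 0.091, 0.996, -0.0]
force: [0.4, 0.6, -0.3]
gripper_width: 0.0851
gripper_force: 0.0
```

Run:
```python
from h import *
go(444,339,110,75.2)
c=cap("top");s=cap("side")
np.save("top2.npy",c,allow_pickle=True);np.save("side2.npy",s,allow_pickle=True)
P=(.621,.2955,.068); print(proj(c,P),proj(s,P)); B=(.444,.339,.034); print(proj(c,B)-[120,170],proj(s,B)-[160,110])
a=c["img"][170:290,120:240];b=s["img"][110:230,160:280]
cv2.imwrite("pics/c6.png",np.hstack([cv2.resize(a,(390,390),interpolation=2),cv2.resize(b,(390,390),interpolation=2)]))
```

```text
t 16.85 tcp [521.1 314.2 120.3] ty 79.6 q6 0.72 z [-0.001  0.    -1.   ] -> shift [8.03 1.04 1.04] turn 0.076 w 85.1
[163.4351713  196.78486116] [249.39697033 152.39113612]
[27.19649618 92.98522478] [34.38989684 55.61667357]
```

View pics/c6.png

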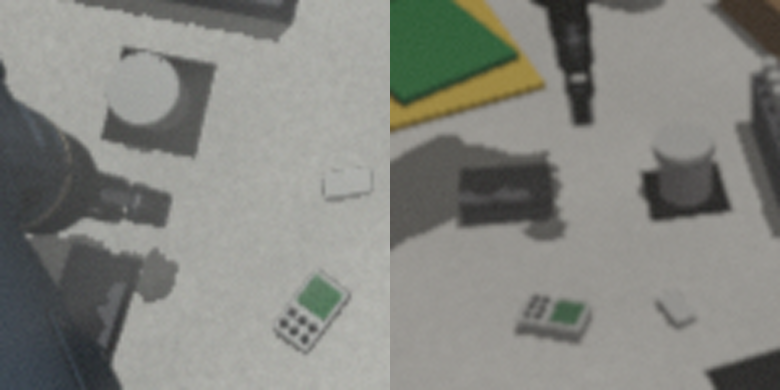

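The jar stands on its pad, with the lid at (164,197) in the top view against a predicted (163.4,196.8). The box and timer are unmoved, the timer at about (216,266). I grasp the slide box next.

Run:
```python
from h import *
s=np.load("side2.npy",allow_pickle=True).item();c=np.load("top2.npy",allow_pickle=True).item()
print("side jar",onz(s,(250.5,154),.068),"top jar",onz(c,(164,197.1),.068))
go(445,341,60,75.2)
```

```text
side jar [0.62134538 0.2859533  0.068     ] top jar [0.62015286 0.29392797 0.068     ]
t 16.95 tcp [524.7 314.3 120.2] ty 79.5 q6 0.72 z [ 0.001  0.001 -1.   ] -> shift [8.33 1.18 6.01] turn 0.076 w 84.7
```

Emit:
play_rows --pt "2 0.3 0 0.03" --pt "4 0.6 0 0.076" --pt "6 0.9 0 0.076" --pt "7.9 1.2 0 0.076" --pt "7.9 1.2 0 0.076"

```text
t: 17.37
eef_pos: [0.4479, 0.3407, 0.1193]
ee_rot: [-0.0, 0.129, 0.992, 0.0]
force: [0.0, 0.1, 0.1]
gripper_width: 0.0846
gripper_force: 0.0
```

Emit:
play_rows --pt "0 0 0.5 0" --pt "0 0 1.5 0" --pt "0 0 2.5 0" --pt "0 0 3 0" --pt "0 0 3 0"

```text
t: 17.78
eef_pos: [0.4492, 0.339, 0.0866]
ee_rot: [-0.001, 0.13, 0.992, -0.001]
force: [-0.2, -0.5, -0.9]
gripper_width: 0.0849
gripper_force: 0.0
```

Run:
```python
from h import *
go(445,341,5,75.2)
s=cap("side"); c=cap("top")
cv2.imwrite("pics/c7.png",np.hstack([cv2.resize(s["img"][120:220,140:260],(480,400),interpolation=2),cv2.resize(c["img"][230:300,120:180],(300,350),interpolation=2)[:,:] if 0 else cv2.resize(c["img"][220:300,110:170],(300,400),interpolation=2)]))
```

```text
t 17.78 tcp [449.2 339.   86.6] ty 75.1 q6 0.91 z [-0.002 -0.002 -1.   ] -> shift [0.44 0.11 8.16] turn -0.002 w 84.9
```

View pics/c7.png

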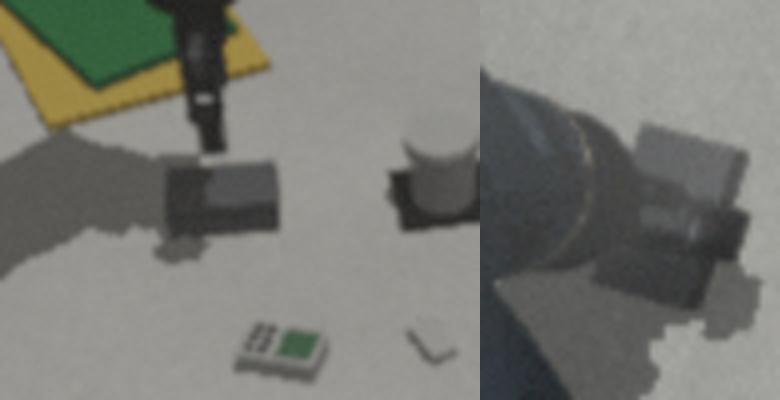

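The fingers straddle the slide box in both crops, at side crop (222,195). I descend and grasp.

Emit:
play_rows --pt "0.3 0.1 1.5 0" --pt "0.3 0.1 3 0" --pt "0.3 0.1 4.5 0" --pt "0.3 0.1 5.5 0" --pt "0.3 0.1 6 0"

```text
t: 18.3
eef_pos: [0.4465, 0.3414, 0.0277]
ee_rot: [-0.0, 0.13, 0.992, -0.0]
force: [-0.8, -0.1, 0.9]
gripper_width: 0.085
gripper_force: 0.0
```

Emit:
play_rows --pt "0 0 0.5 0" --pt "0 0 1 0" --pt "0 0 1.5 0" --pt "0 0 1.8 0" --pt "0 0 1.8 0"

```text
t: 18.72
eef_pos: [0.4466, 0.3416, 0.0104]
ee_rot: [-0.0, 0.13, 0.992, -0.0]
force: [-0.9, 0.1, 0.2]
gripper_width: 0.0852
gripper_force: 0.0
```

Emit:
play_rows --pt "0 0 0 0" --pt "0 0 0 0" --pt "0 0 0 0" --pt "0 0 0 0" --pt "0 0 0 0" --grip 6.5

```text
t: 19.13
eef_pos: [0.4469, 0.3418, 0.011]
ee_rot: [0.0, 0.13, 0.992, 0.0]
force: [0.2, -1.3, -0.2]
gripper_width: 0.065
gripper_force: 0.0
```

Emit:
play_rows --pt "0 0 0 0" --pt "0 0 0 0" --pt "0 0 0 0" --pt "0 0 0 0" --pt "0 0 0 0" --grip 4.8 --force 50

```text
t: 19.55
eef_pos: [0.4469, 0.3419, 0.0112]
ee_rot: [0.0, 0.13, 0.992, 0.0]
force: [-1.2, -0.7, 5.3]
gripper_width: 0.0541
gripper_force: 53.5
```

```bash
python3 -c "
from h import *
go(614.5,2,70,90.5)"
```

```text
t 19.55 tcp [446.9 341.9  11.2] ty 75.1 q6 0.91 z [ 0.  0. -1.] -> shift [-24.93 -28.54  -5.88] turn -0.268 w 54.1
```

Emit:
play_rows --pt "0 0 -0.4 0" --pt "0 0 -1.4 0" --pt "0 0 -3 0" --pt "0 0 -4.8 0" --pt "0 0 -6 0"

```text
t: 19.97
eef_pos: [0.4471, 0.342, 0.0728]
ee_rot: [0.0, 0.13, 0.992, 0.0]
force: [0.4, 0.4, -1.2]
gripper_width: 0.0539
gripper_force: 52.8
```

Emit:
play_rows --pt "-0.7 -0.8 0 0" --pt "-2.4 -2.7 0 0" --pt "-4.6 -5.2 0 0" --pt "-6.8 -7.8 0 0" --pt "-9 -10.3 0 0"

```text
t: 20.38
eef_pos: [0.5074, 0.217, 0.0704]
ee_rot: [-0.0, 0.129, 0.992, -0.0]
force: [0.5, 1.2, -2.1]
gripper_width: 0.0536
gripper_force: 52.9
```

Emit:
play_rows --pt "-2.2 -2.5 0 0" --pt "-4.4 -5 0 0" --pt "-6.6 -7.5 0 0" --pt "-8.8 -10 0 0" --pt "-11 -12.5 0 0"

```text
t: 20.8
eef_pos: [0.5816, 0.0676, 0.0703]
ee_rot: [-0.0, 0.13, 0.992, -0.0]
force: [0.2, 1.4, -1.1]
gripper_width: 0.0537
gripper_force: 52.9
```

Emit:
play_rows --pt "-1.8 -2 0 -0.07" --pt "-3.4 -4 0 -0.14" --pt "-4.6 -5.2 0 -0.21" --pt "-5 -5.6 0 -0.268" --pt "-5 -5.6 0 -0.268"

```text
t: 21.22
eef_pos: [0.6156, 0.0006, 0.0701]
ee_rot: [-0.0, -0.004, 1.0, -0.0]
force: [-0.2, 0.6, -0.9]
gripper_width: 0.0539
gripper_force: 52.8
```

Emit:
play_rows --pt "0 0 0.8 0" --pt "0 0 1.8 0" --pt "0 0 2.5 0" --pt "0 0 3 0" --pt "0 0 3 0"

```text
t: 21.63
eef_pos: [0.6141, 0.0036, 0.039]
ee_rot: [-0.001, -0.004, 1.0, -0.0]
force: [0.1, 0.3, -1.3]
gripper_width: 0.0538
gripper_force: 52.8
```

Run:
```python
from h import *
go(616.5,2,14.2,90.5)
s=cap("side"); c=cap("top")
cv2.imwrite("pics/c8.png",np.hstack([cv2.resize(s["img"][180:280,230:350],(456,380),interpolation=2),cv2.resize(c["img"][160:250,230:310],(338,380),interpolation=2)]))
```

```text
t 21.63 tcp [614.1   3.6  39. ] ty 90.5 q6 -0.0 z [-0.003 -0.    -1.   ] -> shift [-0.25 -0.17  2.48] turn -0.0 w 53.8
```

View pics/c8.png

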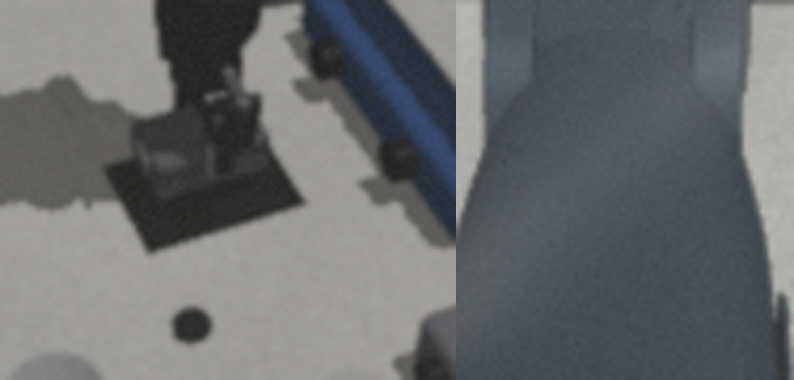

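The side crop shows the box held level over the mat, around (200,160). I lower it in steps and adjust once it has settled.

Emit:
play_rows --pt "0 0 0.5 0" --pt "0 0 1 0" --pt "0 0 1.4 0" --pt "0 0 1.8 0" --pt "0 0 1.8 0"

```text
t: 22.15
eef_pos: [0.6148, 0.003, 0.0218]
ee_rot: [-0.001, -0.004, 1.0, -0.0]
force: [0.4, -0.3, -0.7]
gripper_width: 0.0541
gripper_force: 52.8
```

Emit:
play_rows --pt "0 0 0 0" --pt "0 0 0 0" --pt "0 0 0.1 0" --pt "0 0 0.2 0" --pt "0 0 0.2 0"

```text
t: 22.57
eef_pos: [0.6154, 0.003, 0.0207]
ee_rot: [0.0, -0.004, 1.0, -0.0]
force: [-0.2, 0.2, -0.9]
gripper_width: 0.0541
gripper_force: 52.8
```

```bash
python3 -c "
from h import *
go(616,2,14.2,90.5)"
```

```text
t 22.57 tcp [615.4   3.   20.7] ty 90.5 q6 -0.0 z [ 0. -0. -1.] -> shift [-0.06 -0.1   0.65] turn -0.0 w 54.1
```

Emit:
play_rows --pt "-0.1 -0.1 0.1 0" --pt "-0.1 -0.1 0.2 0" --pt "-0.1 -0.1 0.3 0" --pt "-0.1 -0.1 0.4 0" --pt "-0.1 -0.1 0.4 0"

```text
t: 22.98
eef_pos: [0.6162, 0.002, 0.0165]
ee_rot: [-0.0, -0.004, 1.0, -0.0]
force: [0.1, -0.2, -0.9]
gripper_width: 0.054
gripper_force: 52.8
```

Emit:
play_rows --pt "0 0 0.05 0" --pt "0 0 0.1 0" --pt "0 0 0.15 0" --pt "0 0 0.15 0" --pt "0 0 0.15 0"

```text
t: 23.4
eef_pos: [0.6164, 0.002, 0.0153]
ee_rot: [-0.0, -0.004, 1.0, -0.0]
force: [0.2, -0.2, -1.6]
gripper_width: 0.0538
gripper_force: 52.8
```

Emit:
play_rows --pt "0 0 0.05 0" --pt "0 0 0.1 0" --pt "0 0 0.15 0" --pt "0 0 0.15 0" --pt "0 0 0.15 0"

```text
t: 23.82
eef_pos: [0.6165, 0.002, 0.0142]
ee_rot: [0.0, -0.004, 1.0, -0.0]
force: [-1.6, -0.9, 5.2]
gripper_width: 0.0541
gripper_force: 53.4
```

Contact. I release, rise, and back off toward the timer.

Emit:
play_rows --pt "0 0 0 0" --pt "0 0 0 0" --pt "0 0 0 0" --pt "0 0 0 0" --pt "0 0 0 0" --grip 8.5

```text
t: 24.23
eef_pos: [0.6164, 0.002, 0.0137]
ee_rot: [-0.0, -0.004, 1.0, -0.0]
force: [-0.5, 0.5, -0.4]
gripper_width: 0.0855
gripper_force: 0.0
```

Emit:
play_rows --pt "0 0 -0.5 0" --pt "0 0 -2 0" --pt "0 0 -4 0" --pt "0 0 -7 0" --pt "0 0 -10 0"

```text
t: 24.65
eef_pos: [0.6158, 0.002, 0.1146]
ee_rot: [-0.001, -0.004, 1.0, -0.0]
force: [0.8, 1.5, -0.1]
gripper_width: 0.0852
gripper_force: 0.0
```

Emit:
play_rows --pt "3 2.5 0 0" --pt "6 5 0 0" --pt "9 7.5 0 0" --pt "12 10 0 0" --pt "14 11.6 0 0"

```text
t: 25.07
eef_pos: [0.4727, 0.1182, 0.1142]
ee_rot: [-0.0, -0.004, 1.0, 0.0]
force: [-0.1, 0.1, 1.4]
gripper_width: 0.085
gripper_force: 0.0
```

Emit:
play_rows --pt "2 2 0 0.1" --pt "3 3 0 0.2" --pt "3 3 0 0.3" --pt "3 3 0 0.4" --pt "3 3 0 0.5"

```text
t: 25.48
eef_pos: [0.4451, 0.1471, 0.1144]
ee_rot: [0.0, 0.245, 0.969, 0.0]
force: [0.2, -0.1, 0.5]
gripper_width: 0.0851
gripper_force: 0.0
```

Run:
```python
from h import *
go(440,151,60,54.4)
c=cap("top");s=cap("side")
np.save("top3.npy",c,allow_pickle=True);np.save("side3.npy",s,allow_pickle=True)
P=(.614,.002,.037); print(proj(c,P)-[240,160],proj(s,P)-[180,180])
cv2.imwrite("pics/c9.png",np.hstack([cv2.resize(c["img"][160:250,240:310],(310,400),interpolation=2),cv2.resize(s["img"][180:280,180:300],(480,400),interpolation=2)]))
```

```text
t 25.48 tcp [445.1 147.1 114.4] ty 61.6 q6 0.82 z [ 0.001  0.    -1.   ] -> shift [0.64 0.1  5.44] turn 0.126 w 85.1
[32.12235515 42.47000508] [102.76916115  39.17167147]
```

View pics/c9.png

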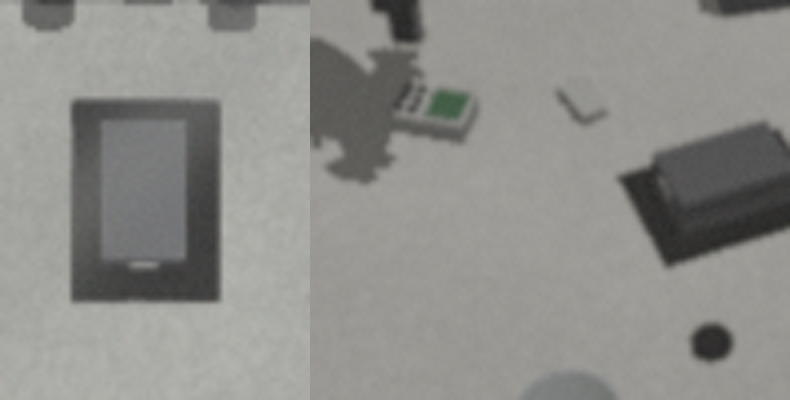

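The box lies aligned on the mat, with its face centred at pixel (272.4,203.1) and the mat at (272.8,204.9) in the top view. I quantify the offset and refine the timer's pose.

Run:
```python
from h import *
c=np.load("top3.npy",allow_pickle=True).item();s=np.load("side3.npy",allow_pickle=True).item()
g=cv2.cvtColor(c["img"],cv2.COLOR_BGR2GRAY).astype(int)
def px(x,y,sx,sy,o): return (x/sx+o[0]-.5*0,y/sy+o[1])
sx,sy=310/70,400/90
f=lambda x,y:((x+.5)/sx-.5+240,(y+.5)/sy-.5+160)
B=[f(101,120),f(187,120),f(187,262),f(101,262)];M=[f(71,98),f(220,98),f(220,301),f(71,301)]
b=np.array([onz(c,p,.037)[:2]*1000 for p in B]);m=np.array([onz(c,p,.003)[:2]*1000 for p in M])
print("box",b.mean(0),b.round(1).tolist());print("mat",m.mean(0),m.round(1).tolist())
# timer display in both views
for n,c2,bx in(("top",c,(195,245,240,290)),("side",s,(195,195,225,225)),):
    hsv=cv2.cvtColor(c2["img"],cv2.COLOR_BGR2HSV); k=comps(g,cv2.inRange(hsv,(40,50,30),(90,255,255)),bx,8)
    if k: M_=cv2.moments(k[0]); u=(M_['m10']/M_['m00'],M_['m01']/M_['m00']); print(n,u,onz(c2,u,.02))
```

```text
box [613.91929051   1.98330457] [[658.3, 29.6], [659.0, -24.4], [569.5, -25.3], [568.9, 28.0]]
mat [614.38498585   1.44231419] [[679.4, 50.4], [680.5, -45.7], [549.4, -46.7], [548.2, 47.9]]
side (214.2, 205.7) [0.45286506 0.14668361 0.02      ]
```

```bash
python3 -c "
from h import *
go(439.5,153.5,50,54.4)"
```

```text
t 25.58 tcp [445.3 146.8 114.3] ty 61.7 q6 0.81 z [ 0.001  0.    -1.   ] -> shift [0.83 0.31 6.43] turn 0.128 w 84.9
```

Emit:
play_rows --pt "0.4 0.2 1.5 0.06" --pt "0.8 0.3 3 0.128" --pt "0.8 0.3 5 0.128" --pt "0.8 0.3 7 0.128" --pt "0.8 0.3 8 0.128"

```text
t: 26.0
eef_pos: [0.4387, 0.1527, 0.0322]
ee_rot: [-0.001, 0.303, 0.953, -0.001]
force: [-0.4, 0.3, -0.2]
gripper_width: 0.0849
gripper_force: 0.0
```

Emit:
play_rows --pt "0 0 0.5 0" --pt "0 0 1 0" --pt "0 0 1.5 0" --pt "0 0 1.8 0" --pt "0 0 1.8 0" --grip 6.0

```text
t: 26.42
eef_pos: [0.4396, 0.153, 0.0157]
ee_rot: [-0.0, 0.305, 0.952, -0.0]
force: [0.2, 1.6, 0.0]
gripper_width: 0.0599
gripper_force: 0.0
```

Emit:
play_rows --pt "0 0 0 0" --pt "0 0 0 0" --pt "0 0 0.2 0" --pt "0 0 0.4 0" --pt "0 0 0.4 0"

```text
t: 26.83
eef_pos: [0.4395, 0.153, 0.0116]
ee_rot: [-0.0, 0.305, 0.952, -0.0]
force: [-0.1, -0.1, -0.1]
gripper_width: 0.0598
gripper_force: 0.0
```

Run:
```python
from h import *
go(439.5,153.5,4,54.4)
c=cap("top");s=cap("side")
cv2.imwrite("pics/c10.png",np.hstack([cv2.resize(c["img"][240:290,190:240],(300,300),interpolation=2),cv2.resize(s["img"][180:230,185:235],(300,300),interpolation=2)]))
```

```text
t 26.83 tcp [439.5 153.   11.6] ty 54.5 q6 0.95 z [-0. -0. -1.] -> shift [0.02 0.04 0.76] turn 0.002 w 59.8
```

View pics/c10.png

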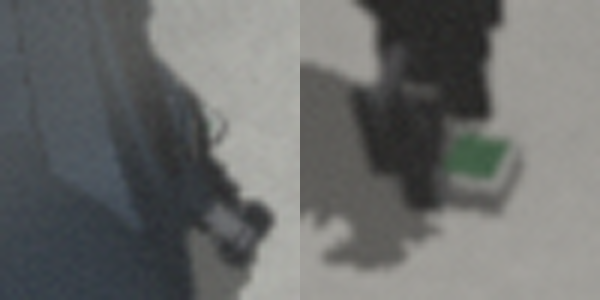

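The fingers straddle the timer, whose green display shows at side crop (475,155). I lower the last bit and close.

Emit:
play_rows --pt "0 0 0.2 0" --pt "0 0 0.4 0" --pt "0 0 0.6 0" --pt "0 0 0.8 0" --pt "0 0 0.8 0"

```text
t: 27.35
eef_pos: [0.4393, 0.153, 0.0033]
ee_rot: [-0.0, 0.305, 0.952, -0.0]
force: [-0.1, -0.4, -0.6]
gripper_width: 0.0604
gripper_force: 0.0
```

Emit:
play_rows --pt "0 0 0 0" --pt "0 0 0 0" --pt "0 0 0 0" --pt "0 0 0 0" --pt "0 0 0 0" --grip 3.2 --force 35

```text
t: 27.77
eef_pos: [0.4397, 0.1531, 0.004]
ee_rot: [0.0, 0.305, 0.952, 0.0]
force: [-0.4, 0.2, 3.0]
gripper_width: 0.0371
gripper_force: 35.5
```

Emit:
play_rows --pt "0 0 0 0" --pt "0 0 0 0" --pt "0 0 0 0" --pt "0 0 -0.3 0" --pt "0 0 -1 0"

```text
t: 28.18
eef_pos: [0.4389, 0.1528, 0.0134]
ee_rot: [-0.001, 0.305, 0.952, -0.001]
force: [0.6, -0.1, 0.2]
gripper_width: 0.0371
gripper_force: 35.1
```

```bash
python3 -c "
from h import *
go(614,2,80,90.5)"
```

```text
t 28.18 tcp [438.9 152.8  13.4] ty 54.5 q6 0.95 z [-0.002 -0.001 -1.   ] -> shift [-23.01  -2.11  -6.68] turn -0.629 w 37.1
```

Emit:
play_rows --pt "0 0 -1 0" --pt "0 0 -2.5 0" --pt "0 0 -4.5 0" --pt "0 0 -6 0" --pt "0 0 -6.7 0"

```text
t: 28.6
eef_pos: [0.4404, 0.1533, 0.0829]
ee_rot: [0.001, 0.305, 0.952, 0.001]
force: [0.1, -0.2, -1.1]
gripper_width: 0.0366
gripper_force: 35.1
```

Emit:
play_rows --pt "-1.5 -0.1 0 0" --pt "-4 -0.3 0 0" --pt "-6.5 -0.6 0 0" --pt "-9 -0.8 0 0" --pt "-11.5 -1 0 0"

```text
t: 29.02
eef_pos: [0.5279, 0.0773, 0.0807]
ee_rot: [-0.0, 0.305, 0.952, -0.0]
force: [0.6, 0.8, -1.2]
gripper_width: 0.0372
gripper_force: 35.1
```

Emit:
play_rows --pt "-2.5 -0.2 0 -0.1" --pt "-5 -0.4 0 -0.2" --pt "-7.5 -0.6 0 -0.3" --pt "-9.5 -0.9 0 -0.4" --pt "-11 -1.1 0 -0.5"

```text
t: 29.43
eef_pos: [0.6116, 0.0039, 0.0803]
ee_rot: [-0.0, 0.058, 0.998, -0.0]
force: [-0.0, 0.3, -0.8]
gripper_width: 0.0371
gripper_force: 35.1
```

Emit:
play_rows --pt "0 0 0 -0.06" --pt "0 0 0 -0.129" --pt "0 0 0 -0.129" --pt "0 0 0 -0.129" --pt "0 0 0 -0.129"

```text
t: 29.85
eef_pos: [0.6103, 0.0054, 0.0807]
ee_rot: [-0.0, -0.004, 1.0, -0.0]
force: [0.6, -0.2, -1.0]
gripper_width: 0.037
gripper_force: 35.1
```

```bash
python3 -c "
from h import *
go(614,2,41,90.5)"
```

```text
t 29.85 tcp [610.3   5.4  80.7] ty 90.4 q6 0.0 z [-0. -0. -1.] -> shift [-0.37 -0.34  3.97] turn -0.001 w 37.0
```

Emit:
play_rows --pt "-0.2 -0.2 0 0" --pt "-0.4 -0.3 0.5 0" --pt "-0.4 -0.3 1.5 0" --pt "-0.4 -0.3 2.5 0" --pt "-0.4 -0.3 3.2 0"

```text
t: 30.27
eef_pos: [0.6138, 0.0023, 0.0469]
ee_rot: [-0.001, -0.004, 1.0, -0.0]
force: [-0.4, 1.1, -1.0]
gripper_width: 0.0372
gripper_force: 35.1
```

Emit:
play_rows --pt "0 0 0.1 0" --pt "0 0 0.2 0" --pt "0 0 0.3 0" --pt "0 0 0.4 0" --pt "0 0 0.4 0"

```text
t: 30.68
eef_pos: [0.6147, 0.0023, 0.045]
ee_rot: [0.0, -0.005, 1.0, -0.0]
force: [-0.7, 0.6, -0.2]
gripper_width: 0.0373
gripper_force: 35.1
```

Emit:
play_rows --pt "0 0 0.05 0" --pt "0 0 0.1 0" --pt "0 0 0.15 0" --pt "0 0 0.15 0" --pt "0 0 0.15 0"

```text
t: 31.1
eef_pos: [0.6146, 0.0023, 0.0434]
ee_rot: [0.0, -0.005, 1.0, -0.0]
force: [-0.1, -0.4, -2.0]
gripper_width: 0.0372
gripper_force: 35.1
```

Emit:
play_rows --pt "0 0 0.05 0" --pt "0 0 0.1 0" --pt "0 0 0.15 0" --pt "0 0 0.15 0" --pt "0 0 0.15 0"

```text
t: 31.52
eef_pos: [0.6145, 0.0023, 0.0418]
ee_rot: [-0.0, -0.005, 1.0, -0.0]
force: [0.1, -0.3, -0.8]
gripper_width: 0.0372
gripper_force: 35.1
```

Emit:
play_rows --pt "0 0 0.05 0" --pt "0 0 0.1 0" --pt "0 0 0.1 0" --pt "0 0 0.1 0" --pt "0 0 0.1 0"

```text
t: 31.93
eef_pos: [0.6146, 0.0023, 0.0411]
ee_rot: [0.0, -0.005, 1.0, -0.0]
force: [-1.2, -0.2, 3.2]
gripper_width: 0.0375
gripper_force: 35.5
```

Emit:
play_rows --pt "0 0 0 0" --pt "0 0 0 0" --pt "0 0 0 0" --pt "0 0 0 0" --pt "0 0 0 0" --grip 5.5

```text
t: 32.35
eef_pos: [0.6145, 0.0023, 0.0407]
ee_rot: [-0.0, -0.005, 1.0, -0.0]
force: [0.9, 0.4, 0.3]
gripper_width: 0.0547
gripper_force: 0.0
```

Emit:
play_rows --pt "0 0 -0.5 0" --pt "0 0 -2 0" --pt "0 0 -4 0" --pt "0 0 -7 0" --pt "0 0 -10 0"

```text
t: 32.77
eef_pos: [0.6139, 0.0023, 0.1417]
ee_rot: [-0.001, -0.005, 1.0, -0.0]
force: [0.3, -0.4, 0.3]
gripper_width: 0.055
gripper_force: 0.0
```

Emit:
play_rows --pt "3 3 -0.5 0" --pt "6 6 -1 0" --pt "9 8.5 -1 0" --pt "12 11 -1 0" --pt "14 12 -1 0"

```text
t: 33.18
eef_pos: [0.4707, 0.1229, 0.1513]
ee_rot: [-0.0, -0.005, 1.0, 0.0]
force: [0.7, 0.2, 0.0]
gripper_width: 0.0546
gripper_force: 0.0
```

Emit:
play_rows --pt "2 2.5 0 0" --pt "4 5 0 0" --pt "6 7.5 0 0" --pt "6 9 0 0" --pt "6 9 0 0"

```text
t: 33.6
eef_pos: [0.412, 0.2128, 0.1515]
ee_rot: [0.001, -0.006, 1.0, 0.001]
force: [0.5, -0.0, -0.5]
gripper_width: 0.0547
gripper_force: 0.0
```

Run:
```python
from h import *
c=cap("top");s=cap("side");np.save("top4.npy",c,allow_pickle=True);np.save("side4.npy",s,allow_pickle=True)
a=cv2.resize(c["img"][160:250,240:310],(311,400),interpolation=2);b=cv2.resize(s["img"][120:360,190:350],(267,400),interpolation=2);d=cv2.resize(s["img"][200:250,250:318],(218,160),interpolation=2)
o=np.zeros((400,311+267+218,3),np.uint8);o[:,:311]=a;o[:,311:578]=b;o[:160,578:]=d
cv2.imwrite("pics/c11.png",o)
```

```text
(no output)
```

View pics/c11.png

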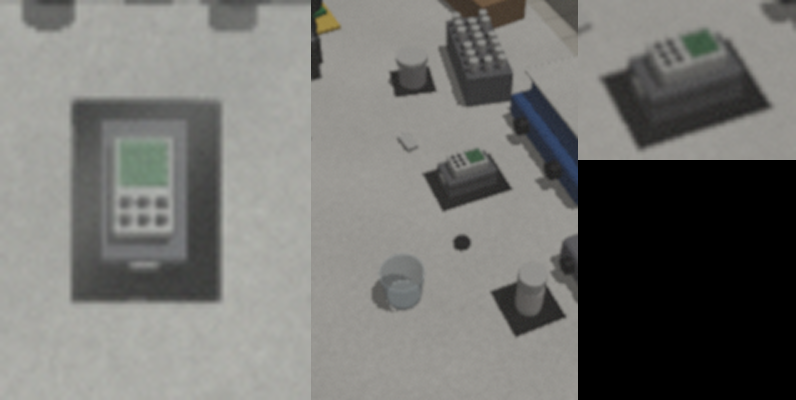

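The timer lies face up and centred on the box: its centre at crop (143.5,185.5) against the box's (144,191) matches once about 3.3 mm of parallax is allowed for. The canister and jar stand on their pads, and the beaker is where it was. I hand in.

```bash
python3 -c "
from cell import arm
print(arm.close_job())"
```

```text
the job is handed in; nothing more can be done
None
```

The layout is done and handed in at about 34 s: the canister and jar stand about 3 mm off their pad centres, the slide box is within 1 mm of the mat's middle and aligned with it, the timer is face up in the middle of the box, and the beaker was not moved.

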